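Stamp the wooden rib in the lever press

TASK

Two hand stamping presses of the same make stand on the bench; one has a wooden rib lying under its stamp, the other is empty. Push the lever of the press with the rib down to its stop, keep it there for a second so that the ink takes, and then let the lever spring fully back up. Do not work the empty press, and leave the rib lying in place in the press.

Things in the scene. Friction and masses are not known exactly. Their poses are not given: they have to be found in the camera images.
- press_lever (a joint): Lever of the press that holds the rib, in rad: 0 at rest (slanting up 34 degrees), 0.70 at its stop (6 degrees below level). Sprung; at the hand grip about 5 N to start, 11 N at the stop. The press is fixed: grey base 120 x 80 x 12 mm, column at its rear, head whose top is 115 mm above the bench (pivot cheeks 149 mm), square stamp under it, lowered by the lever.
- press_grip (a point): Centre of that lever's grip, a dark wooden cross bar 18 mm thick, 58 mm long, along its y axis; 130 mm from the level pivot. At rest: 208 mm above the bench, z up, -x pointing level away from the pivot. At the stop: 86 mm lower, 22 mm farther out along that -x; half way: 41 mm lower, 19 mm out. Its axes tilt with the lever. Nothing below the grip is over 80 mm high; above is free space.
- spare_lever (a joint): Lever of the other press of the same make, which is empty and must not be worked; same values (0 at rest, 0.70 at the stop).
- wood_rib: Loose wooden throwing rib, a kidney-shaped flat orange-brown board 50 x 95 x 6 mm. It lies flat under the stamp of one press, between two low steel fences, long side (own y) across the press, showing at both sides of the base. Origin at the centre of its underside.
Mind the look-alikes: they are no part of the job. Of the things shaped like the wood_rib, the wooden one is meant.

How it is judged:
By the outcome, as a careful person would: the job done as asked, in the order asked, and still so for the second after the job is handed in, with the robot touching nothing.
It also fails if it takes over 38 s, if anything falls off the work surface, if the arm or the gripper's body presses on something with over 40 N, if the wrist force passes 120 N, or if a joint passes its speed limit or range.

ROBOT

A 6-joint arm with a two-finger parallel gripper is mounted at the origin on a cart in front of the work surface, level with it; the furniture and walls round the work are solid. World frame = base frame: x ahead of the robot, y to its left, z up, the work surface at z = 0. Lengths are in m, angles in rad, forces in N, time in s.
With the tool pointing down it reaches from about 0.375 to 0.9 m from the base axis. Payload 3.1 kg.
Tool frame: the origin (TCP) lies on the centre line of the jaws, within the pads' length; the fingertips stand 8 mm ahead of it and the grasp point (between the pads) lies 11 mm behind it; z points along the fingers, y is the line along which they close (so a half turn about z gives the same grasp; the last joint's range is limited). The gripper opens to 87 mm and grips with 3 to 60 N. Pads are 19 mm wide; open, the fingers measure 117 mm over their backs; the gripper's body (75 mm by 190 mm) begins 51 mm behind the grasp point.
Start: joints at [1.165, 0.527, 1.433, -0, 1.181, -0.178], TCP at [0.141, 0.609, 0.231] pointing down, gripper open.
Joint ranges: [-3.08, 3.08], [-0.75, 2.2], [0.22, 2.44], [-1.43, 4.57], [0, 2.65], [-2.85, 2.85]. Speed limits (rad/s): [2.79, 2.79, 3.14, 3.14, 3.14, 3.14].

INTERFACE

Orientations are given as a unit quaternion [x, y, z, w].
In Python, from rig import robot gives the robot as it stands. The module is installed in compiled form; this text tells all that it offers.
- The arm moves only by the tool send_rows, never from a script. Its argument "increments" is one flat list of numbers, 7 for each row, row after row: the turn, a rotation vector about the world's x, y, z in rad, then the shift along the world's x, y, z in cm, then the opening, from 0 (shut) to 1 (fully open). A call has 1 to 20 rows; each row shifts and turns the commanded pose from where the row before left it; what a row does not reach is not made up. A row lasts 1/12 s, in which the tool goes at most 41.7 mm and 7.16 degrees, less where a joint would pass 70% of its speed; a pose out of reach is approached as far as the arm can. A call is refused whole if a number of a shift passes 4.17 or a number of a turn 0.125, either way. A call with a gripper value outside its range is refused whole. The fingers move at their own pace and stop on an object; "newtons" is the grip in N (left out, the last holds). Time passes only in rows, so rows that do not move let the fingers close. It gives the time, the measured TCP pose, the force, the opening and the grip force at its end, in the units of the state.
- robot.get_obs(): the state, without advancing time (a new reading comes with each control period).
- robot.camera(name): name is "side" or "top"; returns a dict with "image" (400x640x3 uint8, red, green, blue), "range_z" (400x640 float32, m along the optical axis (not along the pixel's ray), 0 where there is no reading), "fx", "fy", "cx", "cy" (pixels), "R" (3x3) and "t" (3): a world point X has camera coordinates R X + t. Camera axes: x right, y down, z forward; pixel columns grow to the right and rows downward; lengths in m; the calibration is good to about 2 mm. A picture is of the moment at which its call begins.
- robot.hand_in(): hands the job in; it is judged then, once.
The state is a dict: "time": time; "q": joint angles; "joint_velocities": joint speeds; "joint_torque": joint torques, N m; "position": TCP position; "tool_rot": TCP orientation; "ft_force": force on the tool from outside, world axes, zero at the start; "moment": the same for the moment, N m; "grip_width": finger opening in m; "grip_force": force on a finger pad.
Only numpy, scipy, OpenCV 4.12 (cv2) and the standard library are available. Lean on these libraries where they do the work, as an engineer would, in place of code of your own. Each camera call takes 0.05 s, during which the arm holds its last target. There are 200 camera calls.

## Working session

There is one attempt and no reset: what is moved stays moved. The work goes in short steps, Python scripts to look and compute and a tool call to move; the robot and the scene stay as the last step left them, time stands still between calls to the robot, and variables do not carry over. Pictures are saved under pics/ and viewed, at most 10 in all, crops included, and the job is handed in when it is done.

Besides the shell and the picture viewer there is one more tool, called after "Call:" in YAML: its name, and indented under it one key for each argument. send_rows: Moves the arm, as the interface text tells. Its arguments: {"type":"object","properties":{"increments":{"type":"array"},"newtons":{"type":"number"}},"required":["increments"]}

```bash
mkdir -p pics
python3 - <<'E'
from rig import robot
import cv2,numpy as np
for n in("side","top"):
    c=robot.camera(n); cv2.imwrite(f"pics/{n}0.png",c["image"][...,::-1]); np.savez(n,**c)
    print(n,c["fx"],c["cx"],c["cy"],c["R"].round(3).tolist(),c["t"].round(3),(-c["R"].T@c["t"]).round(3))
o=robot.get_obs();print(o)
E
```

```text
side 409.5233944775484 318.16276480990473 197.68952202950177 [[0.975, -0.222, 0.007], [-0.094, -0.442, -0.892], [0.201, 0.869, -0.452]] [-0.568  0.098  1.011] [ 0.36  -0.962  0.548]
top 364.6582660874386 314.3256440414521 204.6899805998521 [[0.03, -0.999, 0.015], [-0.99, -0.032, -0.136], [0.136, -0.011, -0.991]] [-0.18   0.527  1.155] [ 0.37  -0.151  1.218]
{'time': 0.1, 'q': array([ 1.16450362e+00,  5.28399183e-01,  1.43376474e+00,  2.84346566e-05,
        1.18140726e+00, -1.78472741e-01]), 'joint_velocities': array([-3.87315016e-04, -8.60294696e-04, -6.03289119e-03, -3.55330557e-04,
       -4.09626631e-05,  3.22225842e-04]), 'joint_torque': array([-2.39205980e-05, -4.40988028e+01, -1.77150965e+01,  6.34813076e-02,
        5.33529266e-02, -4.52669224e-05]), 'position': array([0.14084858, 0.60826481, 0.22965651]), 'tool_rot': array([ 1.13669123e-01,  9.93518169e-01, -9.43490212e-04, -2.97729969e-04]), 'ft_force': array([ 0.3874366 , -0.25911177, -0.4634306 ]), 'moment': array([ 0.00322569, -0.02611995,  0.05386081]), 'grip_force': 0.0, 'grip_width': 0.08745237892358776}
```

View pics/side0.png

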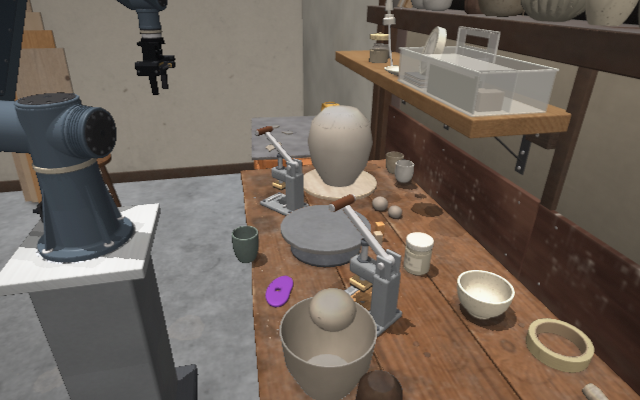

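View pics/top0.png

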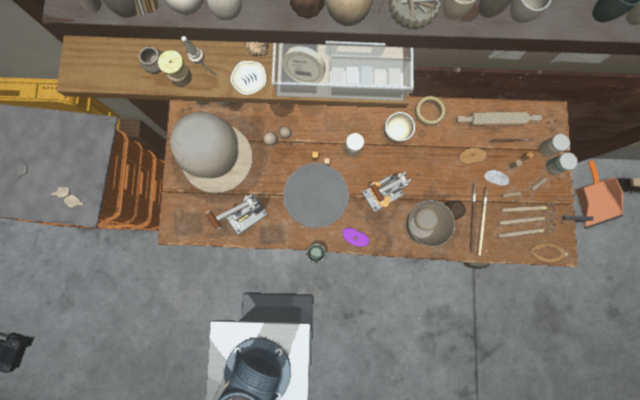

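Two presses: one left (top px 240,212; side px 285,180), one right (top px 387,190; side px 370,270). I'll zoom on both to find the rib.

Run:
```python
import cv2,numpy as np
s=cv2.imread("pics/side0.png");t=cv2.imread("pics/top0.png")
f=lambda i,x,y:cv2.resize(i[y:y+75,x:x+100],(400,300),interpolation=cv2.INTER_CUBIC)
s1=cv2.resize(s[185:335,310:420][:150],(400,300)) 
cv2.imwrite("pics/z.png",np.vstack([np.hstack([f(t,190,175),f(t,340,155)]),np.hstack([f(s,240,140),cv2.resize(s[190:340,310:510],(400,300),interpolation=cv2.INTER_CUBIC)])]))
```

```text
(no output)
```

View pics/z.png

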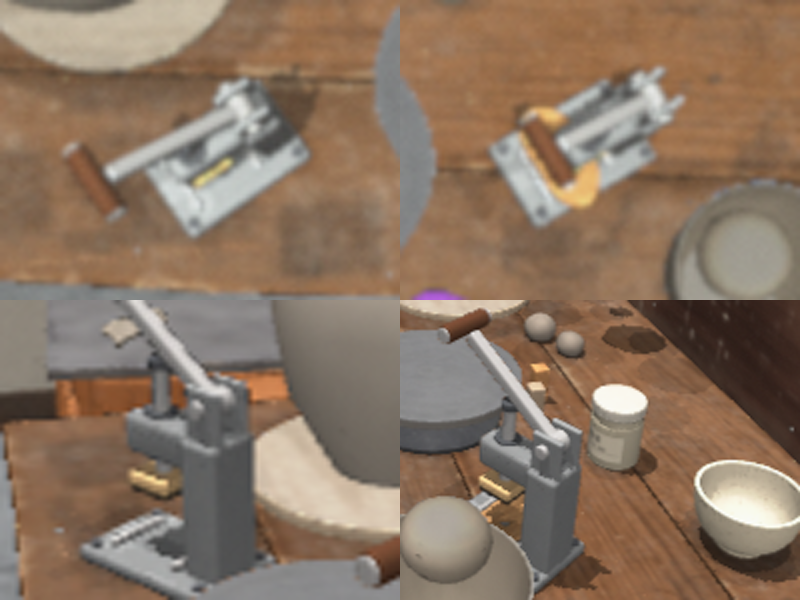

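The right press holds the rib: the orange kidney shows at both sides of its base in the top view. The left one is empty. The grip is at about top px (377,192), side px (343,203).

```bash
cat > h.py <<'E'
import numpy as np
def ray(c,u,v):
    d=np.array([(u-c["cx"])/c["fx"],(v-c["cy"])/c["fy"],1]); R=c["R"]; return -R.T@c["t"],R.T@d
def tri(c1,p1,c2,p2):
    a,d=ray(c1,*p1);b,e=ray(c2,*p2)
    s=np.linalg.lstsq(np.c_[d,-e],b-a,rcond=None)[0]
    P,Q=a+s[0]*d,b+s[1]*e; return (P+Q)/2,np.linalg.norm(P-Q)
def cloud(c):
    v,u=np.indices(c["range_z"].shape);z=c["range_z"]
    X=np.stack([(u-c["cx"])/c["fx"]*z,(v-c["cy"])/c["fy"]*z,z],-1)
    return (X-c["t"])@c["R"]
E
python3 - <<'E'
from h import *
import cv2
np.set_printoptions(precision=4,suppress=True)
t=dict(np.load("top.npz"));s=dict(np.load("side.npz"))
print("tri",tri(t,(377.5,192.3),s,(343,203.3)))
for n,c,(x0,y0,x1,y1) in(("top",t,(365,178,392,208)),("side",s,(326,192,360,216))):
    W=cloud(c);roi=np.zeros(W.shape[:2],bool);roi[y0:y1,x0:x1]=1
    h=cv2.cvtColor(c["image"],cv2.COLOR_RGB2HSV)
    m=roi&(W[...,2]>.185)&(W[...,2]<.23)&(h[...,1]>90)&(c["range_z"]>0)
    P=W[m];v,u=np.nonzero(m);cc=P.mean(0);e=np.linalg.svd(P-cc)[2][0]
    pr=(P-cc)@e
    print(n,m.sum(),(u.mean(),v.mean()),cc,"zmin/max",P[:,2].min(),P[:,2].max(),"axis",e,"len",np.ptp(pr), "mid",cc+e*(pr.max()+pr.min())/2)
    if n=='top':pt=(u.mean(),v.mean())
    else: print(tri(t,pt,s,(u.mean(),v.mean())))
# lever & head & base: direction
W=cloud(t);h=cv2.cvtColor(t["image"],cv2.COLOR_RGB2HSV)
m=np.zeros(W.shape[:2],bool);m[160:215,360:415]=1
for lo,hi in((.13,.16),(.155,.2),(.1,.12),(.008,.018)):
    k=m&(W[...,2]>lo)&(W[...,2]<hi)&(h[...,1]<70)
    if k.sum()>3: print(lo,k.sum(),W[k].mean(0),cv2.minAreaRect((W[k][:,:2]*1000).astype(np.float32)))
# obstacles: tall stuff near
for x0,y0,x1,y1 in((280,160,350,230),(405,195,470,245),(345,130,365,155),(385,110,415,145)):
    q=W[y0:y1,x0:x1].reshape(-1,3);print("obst zmax",np.percentile(q[:,2],98))
E
```

```text
tri (array([ 0.5497, -0.3388,  0.2083]), np.float64(0.0005986807755769207))
top 105 (np.float64(376.7142857142857), np.float64(192.57142857142858)) [ 0.5472 -0.3352  0.2158] zmin/max 0.2079475553364408 0.22261149585564113 axis [-0.8623 -0.5063 -0.0052] len 0.055427863913463944 mid [ 0.5471 -0.3352  0.2158]
side 196 (np.float64(343.03061224489795), np.float64(201.7091836734694)) [ 0.5488 -0.343   0.2139] zmin/max 0.2047588987753119 0.21928263552036714 axis [-0.8594 -0.5112  0.0078] len 0.04965219142474437 mid [ 0.5504 -0.342   0.2138]
(array([ 0.5494, -0.3365,  0.2102]), np.float64(0.002417042498840272))
0.13 120 [ 0.6017 -0.4227  0.1466] ((599.9327392578125, -411.3187255859375), (39.630104064941406, 70.1678466796875), 18.718122482299805)
0.155 79 [ 0.5788 -0.3854  0.1771] ((579.4043579101562, -385.70941162109375), (12.232300758361816, 68.76405334472656), 33.036922454833984)
0.1 153 [ 0.5812 -0.4021  0.1133] ((554.860107421875, -416.6761474609375), (128.360595703125, 82.42410278320312), 23.181665420532227)
0.008 320 [ 0.5771 -0.3864  0.0128] ((554.699951171875, -410.9692687988281), (159.92208862304688, 117.73492431640625), 32.055721282958984)
obst zmax 0.06619112458858362
obst zmax 0.14583534418643337
obst zmax 0.08086053374507121
obst zmax 0.062342066659392716
```

Call:
send_rows:
  increments: [0,0,-0.12,0.8,-1.5,1.5,0,0,0,-0.12,1.6,-2.9,1.5,0,0,0,-0.12,1.6,-2.9,1.5,0,0,0,-0.12,1.6,-2.9,1.5,0,0,0,-0.12,1.6,-2.9,1.5,0,0,0,-0.12,1.6,-2.9,0.5,0,0,0,-0.12,1.6,-2.9,0,0,0,0,-0.12,1.6,-2.9,0,0,0,0,-0.12,1.6,-2.9,0,0,0,0,-0.12,1.6,-2.9,0,0,0,0,-0.12,1.6,-2.9,0,0,0,0,-0.12,1.6,-2.9,0,0,0,0,-0.12,1.6,-2.9,0,0,0,0,-0.12,1.6,-2.9,0,0,0,0,-0.12,1.6,-2.9,0,0,0,0,-0.12,1.6,-2.9,0,0,0,0,-0.12,1.6,-2.9,0,0,0,0,-0.12,1.6,-2.9,0,0,0,0,-0.12,0,0,0,0,0,0,-0.1,0,0,0,0]
  newtons: 20

```text
time: 1.77
position: [0.422, 0.0989, 0.3102]
tool_rot: [0.966, 0.259, -0.0, -0.0]
ft_force: [-0.3, 0.3, 1.2]
grip_width: 0.0006
grip_force: 0.0
```

Call:
send_rows:
  increments: [0,0,0,0.91,-3.12,0,0,0,0,0,0.91,-3.12,0,0,0,0,0,0.91,-3.12,0,0,0,0,0,0.91,-3.12,0,0,0,0,0,0.91,-3.12,0,0,0,0,0,0.91,-3.12,0,0,0,0,0,0.91,-3.12,0,0,0,0,0,0.91,-3.12,0,0,0,0,0,0.91,-3.12,0,0,0,0,0,0.91,-3.12,0,0,0,0,0,0.91,-3.12,-1,0,0,0,0,0.91,-3.12,-1,0,0,0,0,0.91,-3.12,-1.5,0,0,0,0,0.91,-3.12,-1.5,0,0,0,0,0,0,-1,0,0,0,0,0,0,0,0]

```text
time: 3.1
position: [0.5469, -0.3364, 0.2466]
tool_rot: [0.965, 0.263, -0.002, -0.003]
ft_force: [-0.6, -0.2, -0.8]
grip_width: 0.0002
grip_force: 0.0
```

Run:
```python
from rig import robot
import cv2,numpy as np
o=[]
for n,x,y in(("side",280,120),("top",300,130)):
    c=robot.camera(n);o.append(cv2.resize(c["image"][y:y+150,x:x+130,::-1],(390,450),interpolation=cv2.INTER_CUBIC))
cv2.imwrite("pics/c1.png",np.hstack(o));print(robot.get_obs()["position"])
```

```text
[ 0.54780016 -0.33494297  0.24961922]
```

View pics/c1.png

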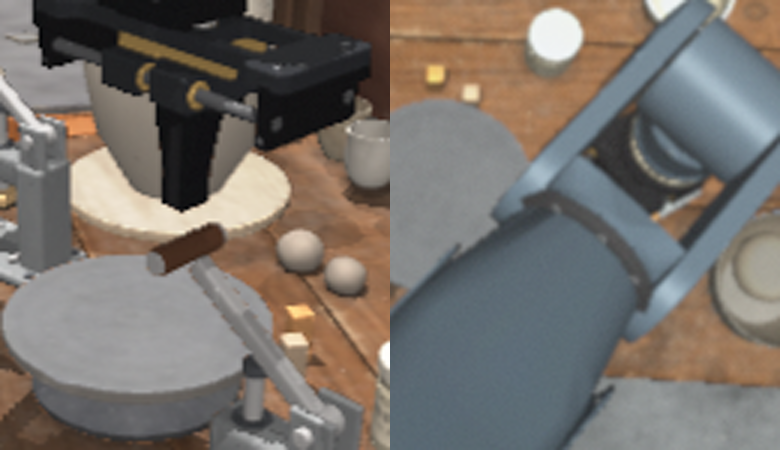

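Fingertips (side crop px 182,207) stand about 24 mm above the middle of the bar (187,248): well aligned. Press half way first.

Call:
send_rows:
  increments: [0,0,0,0.1,-0.2,-1.2,0,0,0,0,0,0,-1.2,0,0,0,0,-0.22,0.38,-0.7,0,0,0,0,-0.19,0.33,-0.7,0,0,0,0,-0.17,0.28,-0.7,0,0,0,0,-0.14,0.24,-0.7,0,0,0,0,-0.12,0.2,-0.7,0,0,0,0,-0.1,0.16,-0.7,0,0,0,0,0,0,0,0,0,0,0,0,0,0,0]

```text
time: 4.03
position: [0.539, -0.3194, 0.1857]
tool_rot: [0.964, 0.264, -0.001, -0.001]
ft_force: [-3.2, 3.0, 8.2]
grip_width: 0.0004
grip_force: 4.0
```

Run:
```python
from rig import robot
import cv2,numpy as np
c=robot.camera("side");cv2.imwrite("pics/c2.png",cv2.resize(c["image"][120:270,280:430,::-1],(450,450),interpolation=cv2.INTER_CUBIC))
o=robot.get_obs();print(o["position"],o["ft_force"])
```

```text
[ 0.53906948 -0.31949739  0.1858847 ] [-2.61349992  3.75303478  8.73842321]
```

View pics/c2.png

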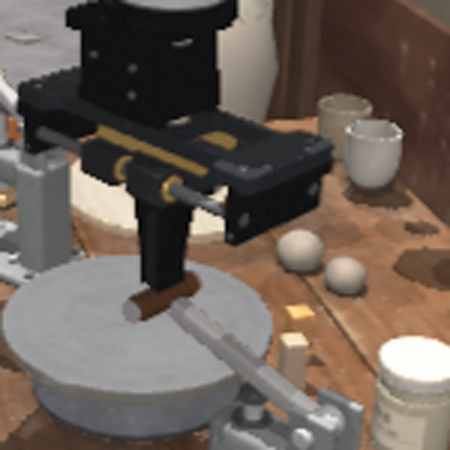

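Fingers (px 160,280) sit on the bar, the lever is about half down, the force is 9 N. Continue to near the stop.

Call:
send_rows:
  increments: [0,0,0,-0.08,0.13,-0.7,0,0,0,0,-0.06,0.09,-0.7,0,0,0,0,-0.04,0.06,-0.7,0,0,0,0,-0.02,0.03,-0.7,0,0,0,0,0,0,-0.7,0,0,0,0,0,0,-0.7,0,0,0,0,0,0,0,0]

```text
time: 4.67
position: [0.5357, -0.314, 0.1424]
tool_rot: [0.964, 0.264, -0.002, -0.004]
ft_force: [-2.9, 6.2, 9.0]
grip_width: 0.0
grip_force: 4.5
```

Call:
send_rows:
  increments: [0,0,0,0,0,-0.4,0,0,0,0,0,0,0,0,0,0,0,0,0,0,0]

```text
time: 4.92
position: [0.5362, -0.3146, 0.1396]
tool_rot: [0.964, 0.264, -0.001, -0.003]
ft_force: [-3.0, 6.2, 9.0]
grip_width: 0.0004
grip_force: 4.6
```

Call:
send_rows:
  increments: [0,0,0,0,0,-0.2,0,0,0,0,0,0,0,0,0,0,0,0,0,0,0]

```text
time: 5.17
position: [0.5363, -0.3148, 0.139]
tool_rot: [0.964, 0.264, -0.001, -0.003]
ft_force: [-4.7, 7.7, 15.4]
grip_width: 0.0004
grip_force: 7.6
```

The force jump shows the stop. A little more for margin, then hold.

Call:
send_rows:
  increments: [0,0,0,0,0,-0.2,0,0,0,0,0,0,0,0,0,0,0,0,0,0,0,0,0,0,0,0,0,0,0,0,0,0,0,0,0,0,0,0,0,0,0,0,0,0,0,0,0,0,0,0,0,0,0,0,0,0,0,0,0,0,0,0,0,0,0,0,0,0,0,0,0,0,0,0,0,0,0,0,0,0,0,0,0,0,0,0,0,0,0,0,0,0,0,0,0,0,0,0,0,0,0,0,0,0,0,0,0,0,0,0,0,0]

```text
time: 6.5
position: [0.5364, -0.3147, 0.1386]
tool_rot: [0.964, 0.264, -0.001, -0.003]
ft_force: [-7.9, 8.2, 23.4]
grip_width: 0.0003
grip_force: 11.4
```

Run:
```python
from rig import robot
import cv2,numpy as np
c=robot.camera("side");cv2.imwrite("pics/c3.png",cv2.resize(c["image"][170:330,300:460,::-1],(480,480),interpolation=cv2.INTER_CUBIC))
o=robot.get_obs();print(o["position"],o["ft_force"])
```

```text
[ 0.53634157 -0.31477539  0.13862839] [-6.48791034  8.72843821 22.73260911]
```

View pics/c3.png

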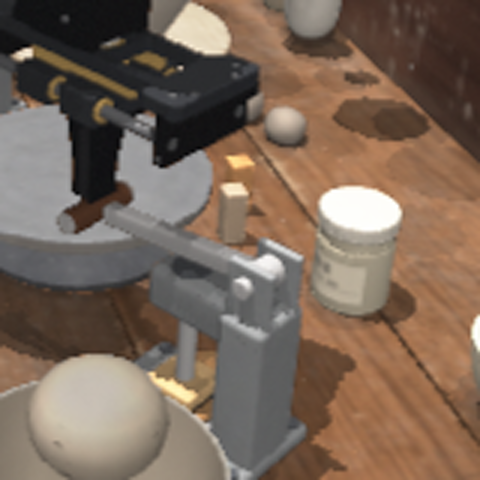

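Lever is at its stop with the stamp down on the rib (px 185,380), held for over 1.3 s. Release along the reverse path and clear upward.

Call:
send_rows:
  increments: [0,0,0,0,0,-0.0,0,0,0,0,0,0,0.6,0,0,0,0,0,0,0.7,0,0,0,0,0,0,0.7,0,0,0,0,0.02,-0.03,0.7,0,0,0,0,0.04,-0.06,0.7,0,0,0,0,0.06,-0.09,0.7,0,0,0,0,0.08,-0.13,0.7,0,0,0,0,0.1,-0.16,0.7,0,0,0,0,0.12,-0.2,0.7,0,0,0,0,0.14,-0.24,0.7,0,0,0,0,0.17,-0.28,0.7,0,0,0,0,0.19,-0.33,0.7,0,0,0,0,0.22,-0.38,0.7,0,0,0,0,0,0,1.5,0,0,0,0,0,0,2,0,0,0,0,0,0,2,0,0,0,0,0,0,2,0,0,0,0,0,0,0,0]

```text
time: 8.13
position: [0.5507, -0.3393, 0.3034]
tool_rot: [0.965, 0.264, 0.002, 0.003]
ft_force: [1.0, -1.4, 0.1]
grip_width: 0.0005
grip_force: 0.0
```

Call:
send_rows:
  increments: [0,0,0,-0.9,3,0,0,0,0,0,-0.9,3,0,0,0,0,0,-0.9,3,0,0,0,0,0,-0.9,3,0,0,0,0,0,-0.9,3,0,0,0,0,0,-0.9,3,0,0,0,0,0,-0.9,3,0,0,0,0,0,0,0,0,0,0,0,0,0,0,0,0]

```text
time: 8.88
position: [0.4852, -0.1264, 0.2986]
tool_rot: [0.964, 0.265, -0.001, -0.001]
ft_force: [0.7, -0.3, 0.4]
grip_width: 0.0006
grip_force: 0.0
```

Run:
```python
from rig import robot
import cv2,numpy as np
o=[]
for n,x,y in(("side",300,180),("top",320,130)):
    c=robot.camera(n);o.append(cv2.resize(c["image"][y:y+150,x:x+130,::-1],(390,450),interpolation=cv2.INTER_CUBIC))
cv2.imwrite("pics/c4.png",np.hstack(o));o=robot.get_obs();print(o["time"],o["position"],o["ft_force"])
```

```text
8.9833 [ 0.48664666 -0.12851407  0.29899544] [-0.07359785  0.46592503  0.29423841]
```

View pics/c4.png

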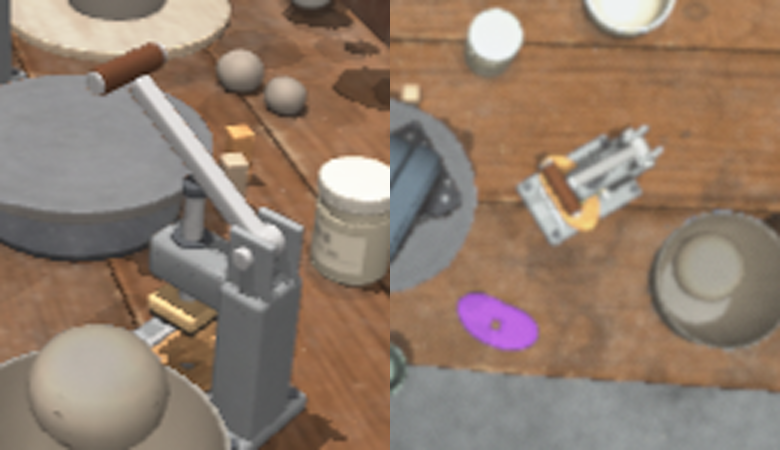

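The lever is back up (grip at side crop px 125,68) and the rib is still in place (top crop px 570,190). The arm is clear.

```bash
python3 -c "
from rig import robot
print(robot.hand_in())"
```

```text
the job is handed in; nothing more can be done
None
```

I pushed the lever of the press with the rib to its stop, held it there for over a second and let it spring fully back up. The rib is still in place, the empty press was not worked, and the job is handed in; no verdict came back.

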